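# Pressurise the wash reservoir

## Robot

A 6-joint arm with a two-finger parallel gripper is mounted at the origin on a cart in front of the work surface, level with it; the furniture and walls round the work are solid. World frame = base frame: x ahead of the robot, y to its left, z up, the work surface at z = 0. Lengths are in m, angles in degrees, forces in N, time in s.
With the tool pointing down it reaches from about 0.325 to 0.9 m from the base axis. Payload 6.1 kg.
Tool frame: the origin (TCP) lies on the centre line of the jaws, within the pads' length; the fingertips stand 8 mm ahead of it and the grasp point (between the pads) lies 11 mm behind it; z points along the fingers, x is the direction in which the jaws open and shut, and the axes are right-handed (so a half turn about z gives the same grasp; the last joint's range is limited). The gripper opens to 87 mm and grips with 3 to 60 N. Pads are 19 mm wide; open, the fingers measure 117 mm over their backs; the gripper's body (75 mm by 190 mm) begins 51 mm behind the grasp point.
Start: joints at [62.447, 12.628, 87.462, -0, 79.91, -7.225], TCP at [0.217, 0.586, 0.231] pointing down, gripper open.
Joint ranges: [-170.65, 170.65], [-52.31, 119.04], [5.05, 147.46], [-71.25, 251.25], [11.57, 151.72], [-153.62, 153.62]. Speed limits (degrees/s): [147.25, 147.25, 172.46, 180, 180, 180].

## Interface

Orientations are given as a 3x3 rotation matrix whose columns are the frame's x, y, z axes.
In Python, from bench import bot gives the robot as it stands.
- The arm moves only by the tool arm_command, never from a script. Its argument "rows" is a list of rows, each a list of 5 numbers: the gripper's target within -1 to 1 (fully open at 1, half-way at 0, shut at -1), then the shift along the world's x, y, z in cm, then the turn about the world's z in rad. A call has 1 to 20 rows; each row is the pose to reach, as a shift and turn from the pose commanded when the call began; what a row does not reach only later rows make up. A row lasts 1/12 s, in which the tool goes at most 41.7 mm and 7.16 degrees, less where a joint would pass 70% of its speed; a pose out of reach is approached as far as the arm can. A call with a gripper value outside its range is refused whole. The fingers move at their own pace and stop on an object; "force" is the grip in N (left out, the last holds). Time passes only in rows, so rows that repeat a pose let the fingers close. It gives the time, the measured TCP pose, the force and the opening at its end, in the units of the state.
- bot.sense(): the state, without advancing time (a new reading comes with each control period).
- bot.get_image(name): name is "scene" or "top" or "wrist"; returns the picture (400x640x3 uint8, red, green, blue); there is no depth.
- bot.camera_params(name): a dict with "fx", "fy", "cx", "cy" (pixels), "eye" and "orientation" of the camera in the world; the wrist camera has in their place "T_tool_cam" (4x4, takes a point from camera to tool coordinates, whose origin is the TCP and whose axes are the tool frame's). Camera axes: x right, y down, z forward; pixel columns grow to the right and rows downward; lengths in m; the calibration is good to about 2 mm. The wrist camera is an equidistant fisheye: a pixel r from the principal point sees the ray r / f radians off the axis. A picture is of the moment at which its call begins: read the wrist's pose just before it. camera_params takes no time and is no camera call.
- bot.close_job(): hands the job in, once; it reports no verdict.
The state is a dict: "clock": time; "qpos": joint angles; "joint_vel": joint speeds; "tau": joint torques, N m; "tool_pos": TCP position; "orientation": TCP orientation; "ft_force": force on the tool from outside, world axes, zero at the start; "wrist_torque": the same for the moment, N m; "finger_gap": finger opening in m.
Only numpy, scipy, OpenCV 4.12 (cv2) and the standard library are available. Lean on these libraries where they do the work, as an engineer would, in place of code of your own. Each camera call takes 0.05 s, during which the arm holds its last target.

## Task

Put the analyser's wash reservoir, the round steel pot with the black push-knob pump on its lid, under pressure. With the fingertips push its vent lever round its quarter turn, out of line with the nozzle, until it is fully shut; then pump the black knob down and up until the brass pressure pin in the lid stands fully out, and leave the knob up. Everything is only pushed: do not lift, tip or shove the reservoir, keep off the pin itself, and leave the things round about where they are.

Things in the scene. Friction and masses are not known exactly. Their poses are not given: they have to be found in the camera images.
- tank: the reservoir: round steel pot, bolted lid, 4 kg, loose on the bench; 168 mm across the lid flange, lid 97 mm above the bench. Origin: centre of its underside; z up, +y from the middle of the lid to the vent, -x to a small plain plate on its side. On the lid: pump in the middle, vent valve at y = +56 mm, pin at x = -50, y = -14, brass relief valve (120 mm high) at x = +34, y = -40
- cap_top (a point): centre of the flat top of the pump's black knob (45 mm in diameter, 14 mm thick, on a steel rod); 175 mm above the bench when up. It is pushed straight down
- plunger (a joint): how far the pump knob is down, in m: 0 up (a spring brings it back in about 0.2 s), 0.030 fully down at a hard stop. Takes 5 N to start, 13 N at the bottom. With the vent shut each stroke adds air, a full one from top to bottom the most, less than half a stroke perhaps none; 5 to 9 full strokes are needed, depending on the room for air inside
- vent_axis (a point): centre of the vent lever's hub, on its vertical turning axis, fixed in the reservoir 147 mm above the bench
- vent_tip (a point): outer end of the vent lever, a black flat bar reaching 60 mm from the axis, 12 mm wide and 7 mm thick, 143.5 to 150.5 mm above the bench; 20 mm free between it and the vent nozzle beneath
- vent (a joint): angle of the vent lever in rad, seen from above counter-clockwise: 0 in line with the nozzle, pointing to the reservoir's +y (open: strokes are lost until it is nearly shut), 1.571 across it at a stop, pointing to the reservoir's -x (shut). It stays where it is left; takes 1 to 2 N at its end. It starts between 0 and 0.3
- pin (a joint): how far the brass pressure pin stands out, in m: 0 down, 0.020 fully out. It does not move during the first strokes, then rises about 5 mm with each full one and stays where it is; once it is fully out, more strokes do not move it (the relief valve lets the air go). 0.0165 or more counts as fully out
- pin_top (a point): middle of the top of the pressure pin, an 11 mm brass rod in an aluminium collar; 106.5 mm above the bench when down, 126.5 mm when fully out
- beaker: a plain clear beaker, 67 mm wide and 80 mm tall, standing behind the reservoir. Origin: centre of its underside. To be left alone
- petri: a shallow glass dish, 70 mm wide and 14 mm tall, behind and to the right of the reservoir. Origin: centre of its underside. To be left alone
- indicator: a small round bottle with a screw cap, 39 mm wide and 70 mm tall, behind and to the left of the reservoir, near the vent. Origin: centre of its underside. To be left alone
- marker: a marker pen, 132 mm long and 14 mm thick, lying at the back behind the reservoir. Origin: centre of its underside. To be left alone
- timer: a white bench timer, 62 x 62 x 20 mm, in front and to the left of the reservoir. Origin: centre of its underside. To be left alone
- clear_bottle: a round bottle with a screw cap, 53 mm wide and 95 mm tall, farther left near the front edge. Origin: centre of its underside. To be left alone
- tip_box: a small white carton, 65 x 100 x 45 mm, at the back on the right. Origin: centre of its underside. To be left alone

How it is judged:
By the outcome, as a careful person would: the job done as asked, in the order asked, and still so for the second after the job is handed in, with the robot touching nothing.
It also fails if it takes over 54 s, if anything falls off the work surface, if the arm or the gripper's body presses on something with over 40 N, if the wrist force passes 120 N, or if a joint passes its speed limit or range.

## Working session

There is one attempt and no reset: what is moved stays moved. The work goes in short steps, Python scripts to look and compute and a tool call to move; the robot and the scene stay as the last step left them, time stands still between calls to the robot, and variables do not carry over. Pictures are saved under pics/ and viewed, and the job is handed in when it is done.

Besides the shell and the picture viewer there is one more tool, called after "Call:" as name(argument=value, ...), one argument or row to a line, values as JSON. arm_command: Moves the arm, as the interface text tells. Its arguments: {"type":"object","properties":{"rows":{"type":"array","items":{"type":"array","items":{"type":"number"}}},"force":{"type":"number"}},"required":["rows"]}

```bash
mkdir -p pics; ls; python3 - <<'E'
from bench import bot
import cv2
s=bot.sense();print(s)
for n in ["scene","top","wrist"]:
    im=bot.get_image(n);cv2.imwrite(f"pics/{n}0.png",im[:,:,::-1]);print(n,bot.camera_params(n))
E
```

```text
pics
{'clock': 0.0, 'qpos': array([ 6.24471397e+01,  1.26755787e+01,  8.75255815e+01,  1.54742001e-03,
        7.99098989e+01, -7.22416794e+00]), 'joint_vel': array([-0.02019062,  0.06516555, -0.10922196, -0.10000876, -0.09961124,
        0.04906167]), 'tau': array([-1.56035305e-03, -4.94616187e+01, -3.87366879e+01,  6.96555362e-02,
        5.74484188e-02, -1.66214832e-04]), 'tool_pos': array([0.21683455, 0.58553935, 0.22943529]), 'orientation': array([[ 3.47408858e-01,  9.37713303e-01, -9.20187631e-04],
       [ 9.37711790e-01, -3.47409971e-01, -1.70620601e-03],
       [-1.91961443e-03, -2.70119708e-04, -9.99998121e-01]]), 'ft_force': array([ 0.30820486, -0.04418021, -0.04391571]), 'wrist_torque': array([ 0.03074979,  0.05882762, -0.01893913]), 'finger_gap': 0.0873042525305802}
scene {'fx': 500.82487778793666, 'fy': 500.82487778793666, 'cx': 325.08600910044566, 'cy': 200.08913799074057, 'eye': array([-0.33961712,  1.04201931,  0.63436171]), 'orientation': array([[-0.63695675, -0.31378691,  0.70414763],
       [-0.77055904,  0.23200705, -0.59364256],
       [ 0.02291005, -0.92071195, -0.3895698 ]])}
top {'fx': 514.8405249729996, 'fy': 514.8405249729996, 'cx': 320.9134906735269, 'cy': 193.136943897488, 'eye': array([0.49900369, 0.27682805, 1.38908342]), 'orientation': array([[ 0.01263707, -0.99869184,  0.04954699],
       [-0.99947251, -0.01409842, -0.02925638],
       [ 0.02991664, -0.04915114, -0.99834321]])}
wrist {'fx': 309.70691628693146, 'fy': 309.70691628693146, 'cx': 320.86160168021433, 'cy': 196.92191542667516, 'T_tool_cam': array([[ 9.99999447e-01,  9.39167292e-05, -1.04766041e-03,
        -6.63885952e-04],
       [ 2.01482041e-04,  9.60460609e-01,  2.78415835e-01,
        -7.52671252e-02],
       [ 1.03238446e-03, -2.78415893e-01,  9.60460059e-01,
        -1.55299396e-01],
       [ 0.00000000e+00,  0.00000000e+00,  0.00000000e+00,
         1.00000000e+00]])}
```

View pics/scene0.png

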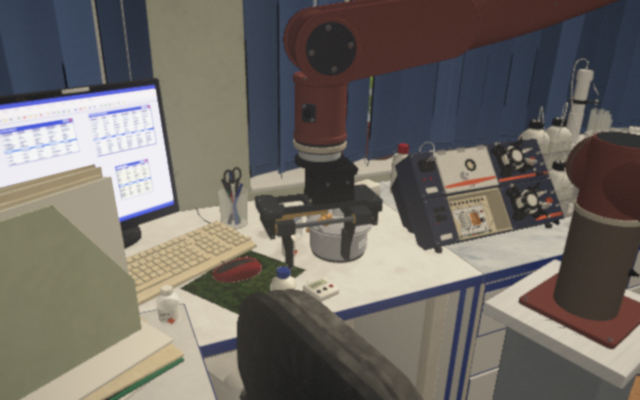

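View pics/top0.png

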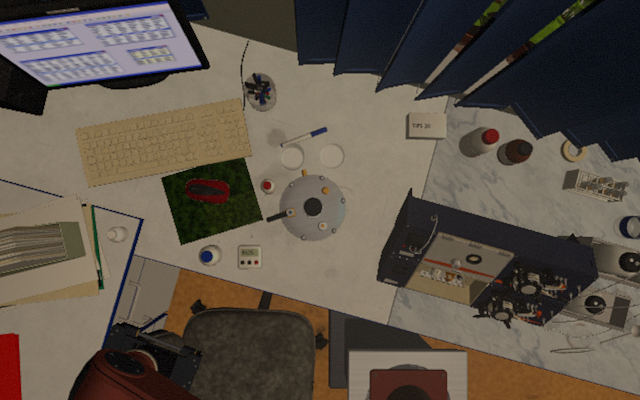

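View pics/wrist0.png

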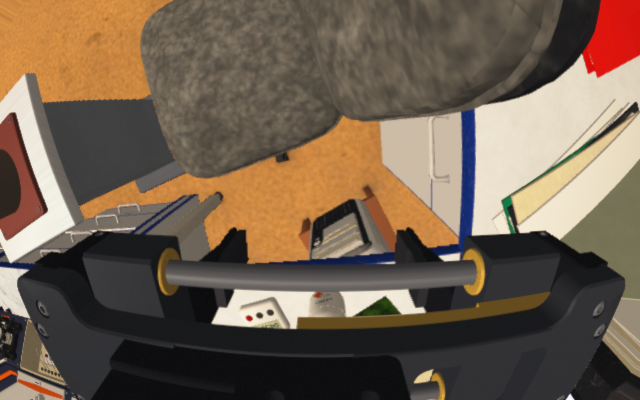

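```bash
python3 - <<'E'
import cv2
im=cv2.imread("pics/top0.png")
cv2.imwrite("pics/top0c.png",cv2.resize(im[140:275,230:390],None,fx=4.4,fy=4.4,interpolation=cv2.INTER_CUBIC))
im=cv2.imread("pics/scene0.png")
cv2.imwrite("pics/scene0c.png",cv2.resize(im[180:310,250:400],None,fx=4.4,fy=4.4,interpolation=cv2.INTER_CUBIC))
E
```

```text
(no output)
```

View pics/top0c.png

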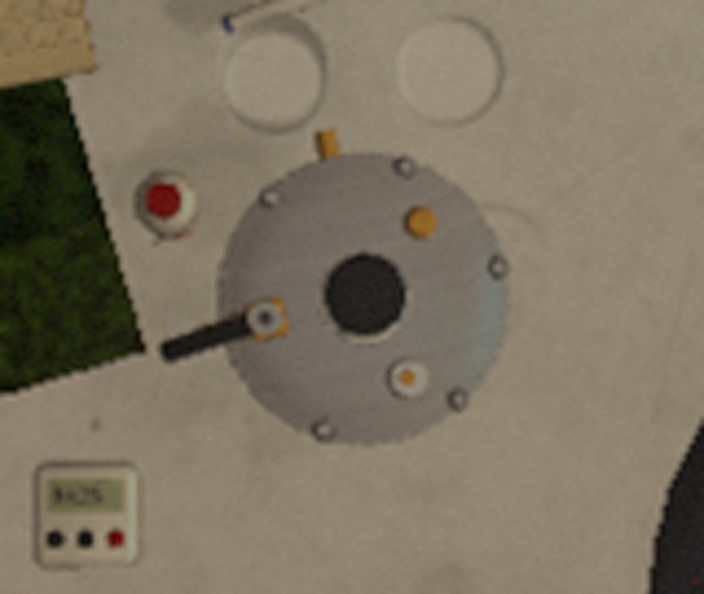

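View pics/scene0c.png

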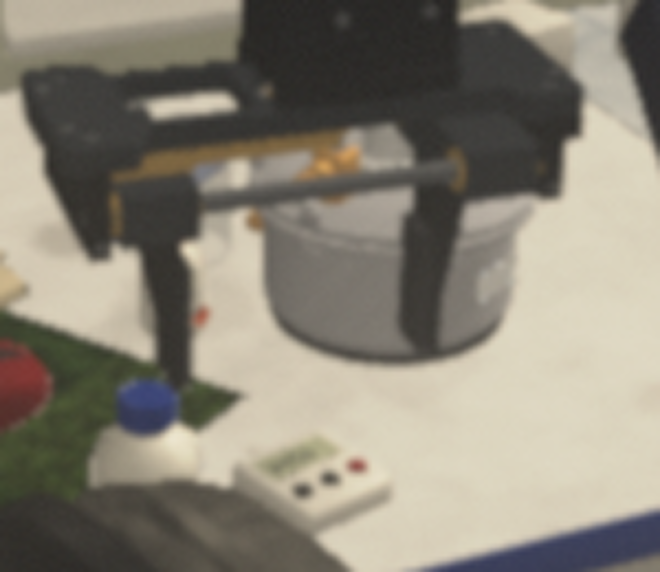

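```bash
cat > h.py <<'E'
import numpy as np,cv2
from bench import bot
def ray(n,uv,s=None):
    p=bot.camera_params(n)
    d=np.array([(uv[0]-p['cx'])/p['fx'],(uv[1]-p['cy'])/p['fy'],1.])
    return np.array(p['eye']),np.array(p['orientation'])@d
def plane(n,uv,z):
    e,d=ray(n,uv); return e+d*(z-e[2])/d[2]
def proj(n,P):
    p=bot.camera_params(n); c=np.array(p['orientation']).T@(np.array(P)-p['eye'])
    return np.array([p['cx']+p['fx']*c[0]/c[2],p['cy']+p['fy']*c[1]/c[2]])
E
python3 - <<'E'
from h import *
im=cv2.imread("pics/top0.png")
g=im.max(2); hsv=cv2.cvtColor(im,cv2.COLOR_BGR2HSV)
off=np.array([230,140]);
def comps(m,lab):
    n,l,st,c=cv2.connectedComponentsWithStats(m[140:275,230:390].astype(np.uint8))
    for i in range(1,n):
        if st[i,4]>6: print(lab,c[i]+off,st[i,:4],st[i,4])
comps(g<60,"dark")
comps((hsv[:,:,1]>130)&(hsv[:,:,2]>90)&(hsv[:,:,0]<30),"orange")
c=lambda x,y:np.array([230+(x+.5)/4.4-.5,140+(y+.5)/4.4-.5])
for nme,p,z in [("cap",(366,294),.175),("hub",(266,319),.152),("tip",(163,353),.1505),("pin",(407,378),.1065),("relief",(421,222),.12)]:
    print(nme,plane("top",c(*p),z))
E
```

```text
dark [241.83322923 195.71767645] [ 0 18 33 71] 1601
dark [312.48221344 206.55731225] [74 58 18 18] 253
dark [276.68817204 216.22580645] [37 71 20 11] 93
dark [384.76237624 260.11551155] [148  97  12  38] 303
dark [242. 262.] [ 11 121   3   3] 9
dark [249. 262.] [ 18 121   3   3] 9
orange [304.10526316 172.21052632] [72 30  5  6] 19
orange [266.775 184.975] [33 42  8  7] 40
orange [325.33333333 190.06060606] [93 47  6  7] 33
orange [256.125 262.125] [ 25 121   3   3] 8
cap [0.52760293 0.26000141 0.175     ]
hub [0.51379358 0.31399771 0.152     ]
tip [0.4945809  0.36976419 0.1505    ]
pin [0.48203806 0.23523537 0.1065    ]
relief [0.56972997 0.22890441 0.12      ]
```

Top view: knob at pixel (313,207), hub (290,212), lever tip (267,220) pointing left, pin (322,225), relief (325,190), indicator (267,186). The spacings check out: cap to hub is 56 mm and lever 59 mm, and pin and relief agree to within 1 mm for a tank yaw of about 14°. The lever is at about 0.1 rad. The shut gripper goes to the far side of the lever first.

Call:
arm_command(
  rows=[
    [-1, 31.4, -22.3, 0, -0.885],
    [-1, 31.4, -22.3, 0, -0.885],
    [-1, 31.4, -22.3, 0, -0.885],
    [-1, 31.4, -22.3, 0, -0.885],
    [-1, 31.4, -22.3, 0, -0.885],
    [-1, 31.4, -22.3, 0, -0.885],
    [-1, 31.4, -22.3, 0, -0.885],
    [-1, 31.4, -22.3, 0, -0.885],
    [-1, 31.4, -22.3, 0, -0.885],
    [-1, 31.4, -22.3, 0, -0.885],
    [-1, 31.4, -22.3, 0, -0.885],
    [-1, 31.4, -22.3, 0, -0.885],
    [-1, 31.4, -22.3, 0, -0.885],
    [-1, 31.4, -22.3, 0, -0.885],
    [-1, 31.4, -22.3, 0, -0.885],
    [-1, 31.4, -22.3, 0, -0.885],
  ],
  force=40,
)

```text
clock: 1.48
tool_pos: [0.5302, 0.3641, 0.2307]
orientation: [[0.945, 0.327, 0.0], [0.327, -0.945, 0.0], [0.0, -0.0, -1.0]]
ft_force: [-0.9, 0.3, 1.2]
finger_gap: 0.0007
```

```bash
python3 - <<'E'
from h import *
s=bot.sense();print(s['clock'],s['tool_pos'],s['orientation'],s['finger_gap'],s['ft_force'],s['qpos'])
for n in ["scene","top","wrist"]:
    im=bot.get_image(n)[:,:,::-1];cv2.imwrite(f"pics/{n}1.png",im)
    if n=="scene":cv2.imwrite("pics/scene1c.png",cv2.resize(im[180:310,250:400],None,fx=4.4,fy=4.4,interpolation=cv2.INTER_CUBIC))
E
```

```text
1.4833 [0.53018677 0.36407612 0.2306853 ] [[ 9.45095476e-01  3.26794333e-01  7.26720833e-05]
 [ 3.26794322e-01 -9.45095474e-01  1.31022485e-04]
 [ 1.11499463e-04 -1.00079934e-04 -9.99999989e-01]] 0.0007234523042775931 [-0.85018799  0.33063188  1.16363602] [2.74550113e+01 1.50746352e+01 8.45451258e+01 4.80954149e-03
 8.03730831e+01 8.37988796e+00]
```

View pics/scene1c.png

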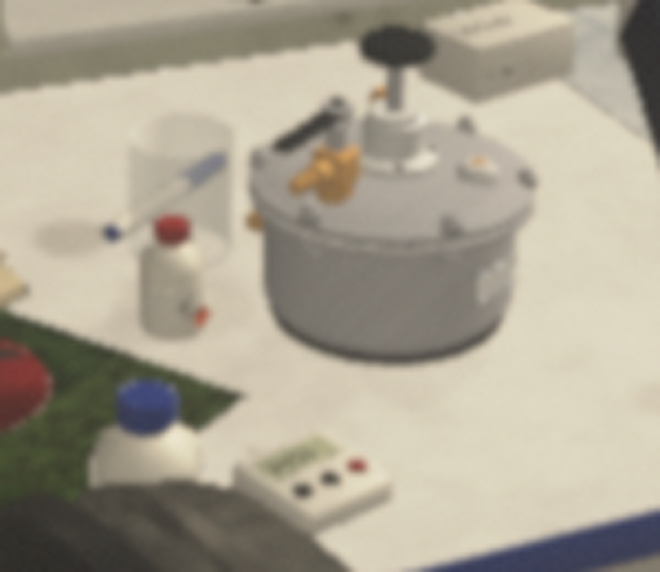

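View pics/wrist1.png

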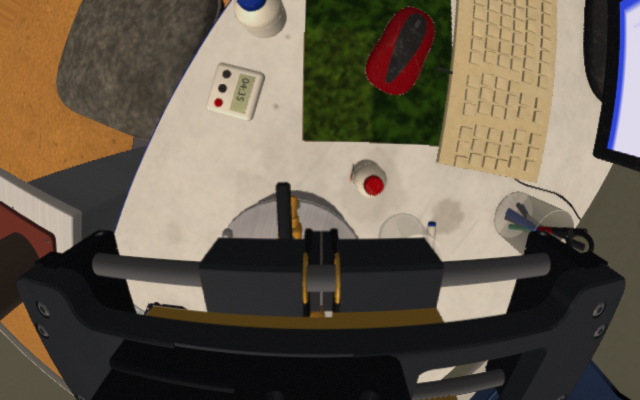

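```bash
python3 - <<'E'
from h import *
c=lambda x,y:np.array([250+(x+.5)/4.4-.5,180+(y+.5)/4.4-.5])
for n,p,z in [("cap",(397,42),.175),("hub",(337,103),.152),("tip",(279,148),.147),("pin",(480,158),.1065)]:
    print(n,plane("scene",c(*p),z))
E
```

```text
cap [0.52259296 0.26802277 0.175     ]
hub [0.51647566 0.3164773  0.152     ]
tip [0.49702149 0.37271994 0.147     ]
pin [0.48654681 0.23297333 0.1065    ]
```

View pics/scene1.png

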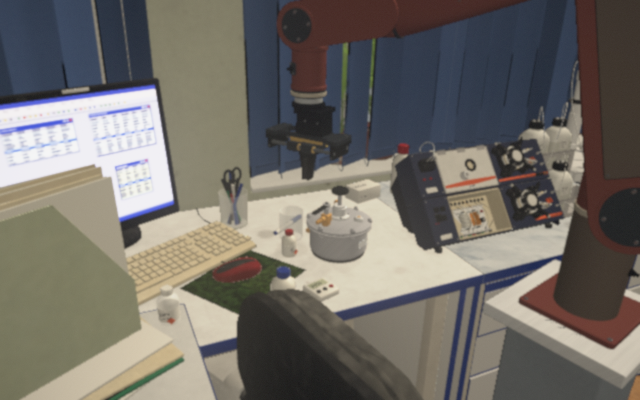

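Call:
arm_command(
  rows=[
    [-1, 0, 0, -4, 0],
    [-1, 0, 0, -6.5, 0],
    [-1, 0, 0, -8, 0],
    [-1, 0, 0, -8.3, 0],
    [-1, 0, 0, -8.3, 0],
    [-1, 0, 0, -8.3, 0],
  ],
)

```text
clock: 2.13
tool_pos: [0.5317, 0.3635, 0.1488]
orientation: [[0.946, 0.325, 0.001], [0.325, -0.946, 0.001], [0.002, -0.0, -1.0]]
ft_force: [1.1, 0.1, 0.3]
finger_gap: 0.0004
```

```bash
python3 - <<'E'
from h import *
s=bot.sense();print(s['clock'],s['tool_pos'],s['ft_force'])
for n in ["scene","top"]:
    im=bot.get_image(n)[:,:,::-1]
    c=im[180:310,250:400] if n=="scene" else im[140:275,230:390]
    cv2.imwrite(f"pics/{n}2c.png",cv2.resize(c,None,fx=4.4,fy=4.4,interpolation=cv2.INTER_CUBIC))
E
```

```text
2.1333 [0.53171243 0.36348743 0.14875232] [1.08496605 0.07441226 0.32389606]
```

View pics/scene2c.png

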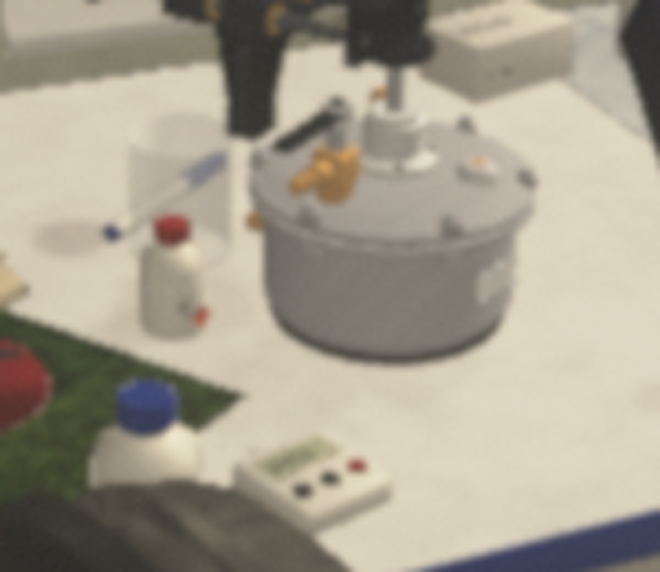

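View pics/top2c.png

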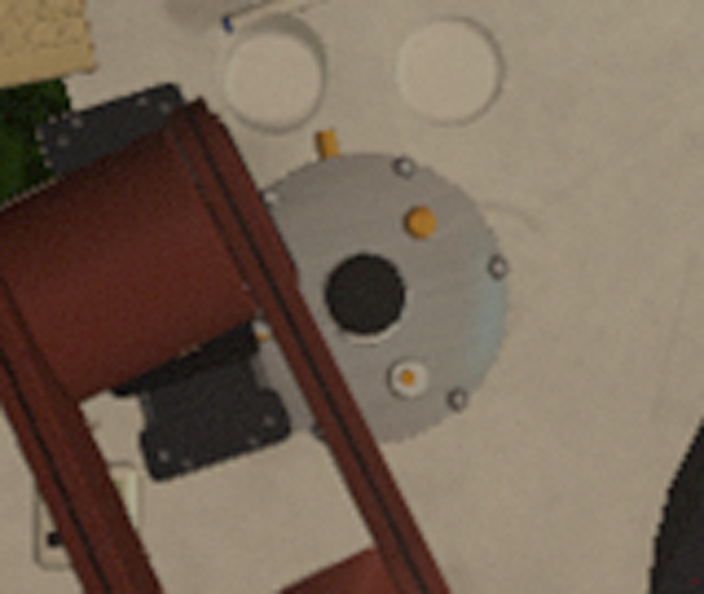

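```bash
python3 - <<'E'
import numpy as np
H=np.array([51.5,31.5]);C=np.array([53.1,36.3])
u=lambda a:np.array([np.cos(np.radians(a)),np.sin(np.radians(a))])
for f in list(range(109,190,5))+[189,192,194,196]:
    p=H+4*u(f)+2.1*u(f-90)-C
    print(f,[-1,round(p[0],2),round(p[1],2),0,round(np.radians(f-109),3)])
E
```

```text
109 [-1, np.float64(-0.92), np.float64(-0.33), 0, np.float64(0.0)]
114 [-1, np.float64(-1.31), np.float64(-0.29), 0, np.float64(0.087)]
119 [-1, np.float64(-1.7), np.float64(-0.28), 0, np.float64(0.175)]
124 [-1, np.float64(-2.1), np.float64(-0.31), 0, np.float64(0.262)]
129 [-1, np.float64(-2.49), np.float64(-0.37), 0, np.float64(0.349)]
134 [-1, np.float64(-2.87), np.float64(-0.46), 0, np.float64(0.436)]
139 [-1, np.float64(-3.24), np.float64(-0.59), 0, np.float64(0.524)]
144 [-1, np.float64(-3.6), np.float64(-0.75), 0, np.float64(0.611)]
149 [-1, np.float64(-3.95), np.float64(-0.94), 0, np.float64(0.698)]
154 [-1, np.float64(-4.27), np.float64(-1.16), 0, np.float64(0.785)]
159 [-1, np.float64(-4.58), np.float64(-1.41), 0, np.float64(0.873)]
164 [-1, np.float64(-4.87), np.float64(-1.68), 0, np.float64(0.96)]
169 [-1, np.float64(-5.13), np.float64(-1.98), 0, np.float64(1.047)]
174 [-1, np.float64(-5.36), np.float64(-2.29), 0, np.float64(1.134)]
179 [-1, np.float64(-5.56), np.float64(-2.63), 0, np.float64(1.222)]
184 [-1, np.float64(-5.74), np.float64(-2.98), 0, np.float64(1.309)]
189 [-1, np.float64(-5.88), np.float64(-3.35), 0, np.float64(1.396)]
189 [-1, np.float64(-5.88), np.float64(-3.35), 0, np.float64(1.396)]
192 [-1, np.float64(-5.95), np.float64(-3.58), 0, np.float64(1.449)]
194 [-1, np.float64(-5.99), np.float64(-3.73), 0, np.float64(1.484)]
196 [-1, np.float64(-6.02), np.float64(-3.88), 0, np.float64(1.518)]
```

Call:
arm_command(
  rows=[
    [-1, -0.5, -0.2, 0, 0],
    [-1, -0.92, -0.33, 0, 0],
    [-1, -1.31, -0.29, 0, 0.087],
    [-1, -1.7, -0.28, 0, 0.175],
    [-1, -2.1, -0.31, 0, 0.262],
    [-1, -2.49, -0.37, 0, 0.349],
    [-1, -2.87, -0.46, 0, 0.436],
    [-1, -3.24, -0.59, 0, 0.524],
    [-1, -3.6, -0.75, 0, 0.611],
    [-1, -3.95, -0.94, 0, 0.698],
    [-1, -4.27, -1.16, 0, 0.785],
    [-1, -4.58, -1.41, 0, 0.873],
    [-1, -4.87, -1.68, 0, 0.96],
    [-1, -5.13, -1.98, 0, 1.047],
    [-1, -5.36, -2.29, 0, 1.134],
    [-1, -5.56, -2.63, 0, 1.222],
    [-1, -5.56, -2.63, 0, 1.222],
  ],
)

```text
clock: 3.65
tool_pos: [0.4754, 0.3366, 0.1484]
orientation: [[0.015, 1.0, 0.001], [1.0, -0.015, 0.001], [0.001, 0.001, -1.0]]
ft_force: [-1.0, -0.3, -0.1]
finger_gap: -0.0001
```

```bash
cat > snap.py <<'E'
from h import *
import sys
k=sys.argv[1]
s=bot.sense();print(s['clock'],s['tool_pos'],s['ft_force'])
for n in sys.argv[2:]:
    im=bot.get_image(n)[:,:,::-1]
    cv2.imwrite(f"pics/{n}{k}.png",im)
    c=im[180:310,250:400] if n=="scene" else im[140:275,230:390]
    cv2.imwrite(f"pics/{n}{k}c.png",cv2.resize(c,None,fx=4.4,fy=4.4,interpolation=cv2.INTER_CUBIC))
E
python3 snap.py 3 scene top
```

```text
3.65 [0.47541656 0.33663532 0.14843327] [-0.9894086  -0.25234014 -0.14572103]
```

View pics/scene3c.png

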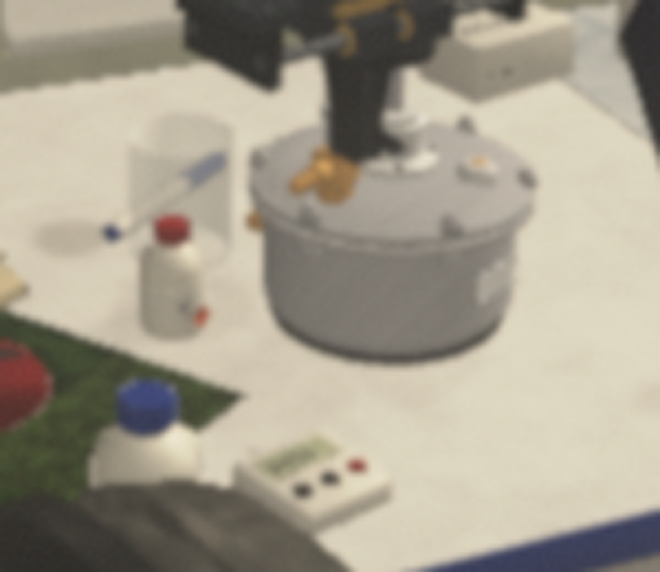

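View pics/top3c.png

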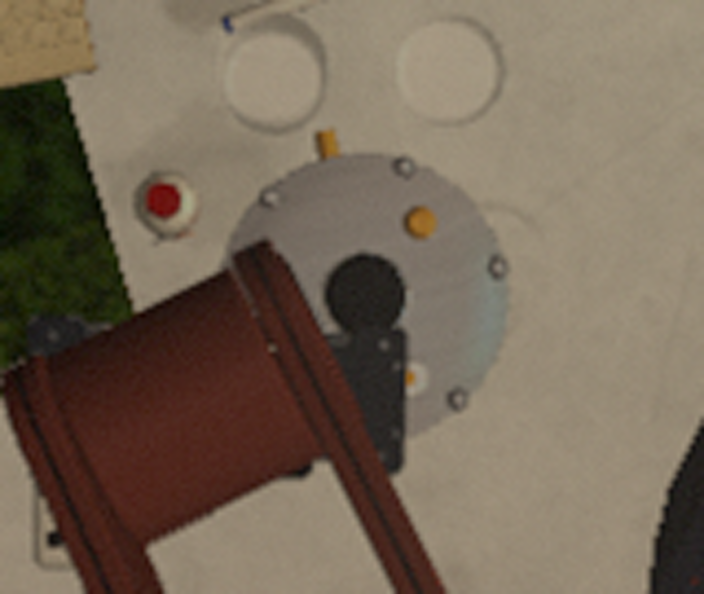

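Call:
arm_command(
  rows=[
    [-1, -0.18, -0.35, 0, 0.087],
    [-1, -0.32, -0.72, 0, 0.174],
    [-1, -0.36, -0.85, 0, 0.2],
    [-1, -0.39, -0.95, 0, 0.227],
    [-1, -0.39, -0.95, 0, 0.227],
    [-1, -0.39, -0.95, 0, 0.227],
  ],
)

```text
clock: 4.25
tool_pos: [0.4717, 0.3275, 0.1478]
orientation: [[-0.205, 0.979, 0.0], [0.979, 0.205, 0.0], [0.0, 0.0, -1.0]]
ft_force: [0.1, 0.4, 1.3]
finger_gap: 0.0004
```

```bash
python3 snap.py 4 scene
```

```text
4.25 [0.47171439 0.3275225  0.14784028] [0.08646234 0.41481535 1.32893533]
```

View pics/scene4c.png

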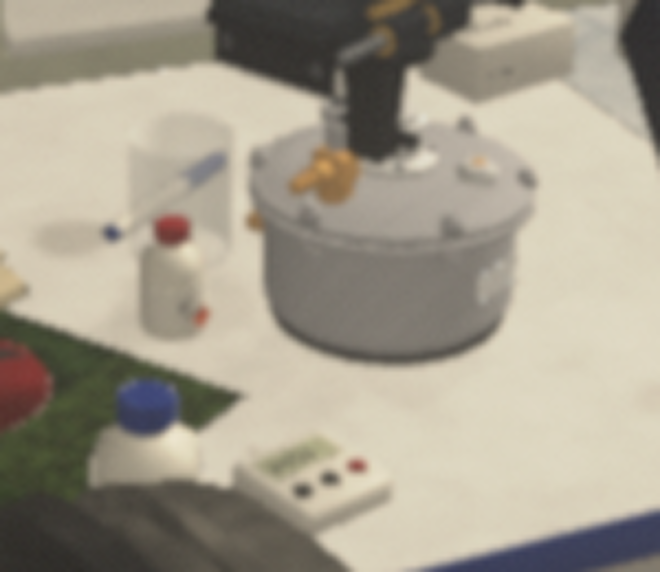

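Call:
arm_command(
  rows=[
    [-1, 0.02, -0.1, 0, 0.02],
    [-1, 0.05, -0.2, 0, 0.03],
    [-1, 0.07, -0.3, 0, 0.03],
    [-1, 0.07, -0.3, 0, 0.03],
    [-1, 0.07, -0.3, 0, 0.03],
  ],
)

```text
clock: 4.72
tool_pos: [0.4722, 0.3241, 0.1473]
orientation: [[-0.237, 0.972, -0.0], [0.972, 0.237, -0.0], [-0.0, -0.001, -1.0]]
ft_force: [-1.8, 0.3, 1.1]
finger_gap: 0.0002
```

Call:
arm_command(
  rows=[
    [-1, 0.02, -0.1, 0, 0],
    [-1, 0.05, -0.2, 0, 0],
    [-1, 0.05, -0.2, 0, 0],
    [-1, 0.05, -0.2, 0, 0],
  ],
)

```text
clock: 5.05
tool_pos: [0.4728, 0.3221, 0.1474]
orientation: [[-0.237, 0.972, -0.0], [0.972, 0.237, -0.0], [-0.0, -0.0, -1.0]]
ft_force: [-0.5, -0.0, -0.6]
finger_gap: 0.0006
```

```bash
python3 snap.py 5 scene
```

```text
5.05 [0.47283151 0.322061   0.14739458] [-0.4611229  -0.02562404 -0.61371703]
```

View pics/scene5c.png

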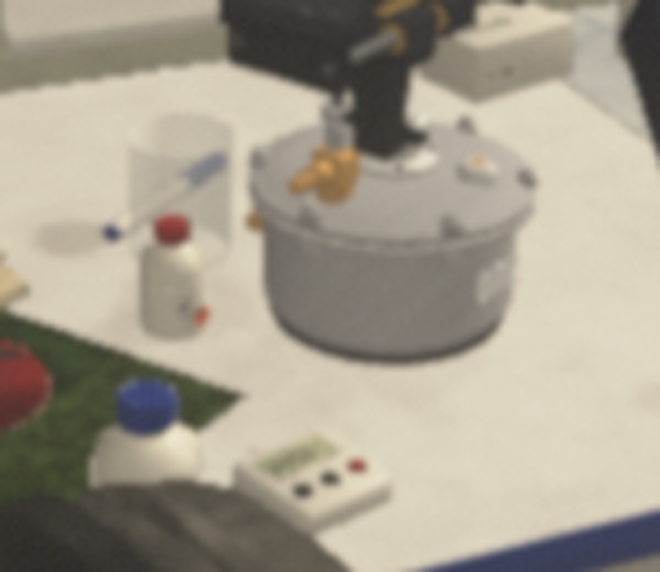

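Call:
arm_command(
  rows=[
    [-1, 0.03, -0.1, 0, 0],
    [-1, 0.05, -0.2, 0, 0],
    [-1, 0.05, -0.2, 0, 0],
    [-1, 0.05, -0.2, 0, 0],
  ],
)

```text
clock: 5.43
tool_pos: [0.473, 0.3212, 0.1475]
orientation: [[-0.237, 0.971, -0.0], [0.971, 0.237, 0.002], [0.002, 0.0, -1.0]]
ft_force: [-2.1, 4.7, -1.0]
finger_gap: 0.0003
```

Call:
arm_command(
  rows=[
    [-1, 0.03, -0.1, 0, 0],
    [-1, 0.05, -0.2, 0, 0],
    [-1, 0.05, -0.2, 0, 0],
    [-1, 0.05, -0.2, 0, 0],
  ],
)

```text
clock: 5.77
tool_pos: [0.4731, 0.3209, 0.1476]
orientation: [[-0.237, 0.971, -0.001], [0.971, 0.237, 0.005], [0.005, 0.001, -1.0]]
ft_force: [-3.3, 10.7, -1.4]
finger_gap: 0.0005
```

Reaction rose to about 10 N with no further motion, so the lever is against its stop. I'll back off, lift and check.

Call:
arm_command(
  rows=[
    [-1, -0.2, 0.8, 0, 0],
    [-1, -0.5, 2, 0, 0],
    [-1, -0.5, 2, 4, 0],
    [-1, -0.5, 2, 8, 0],
    [-1, -0.5, 2, 8.3, 0],
    [-1, -0.5, 2, 8.3, 0],
  ],
)

```text
clock: 6.27
tool_pos: [0.4711, 0.3397, 0.2349]
orientation: [[-0.237, 0.971, 0.007], [0.971, 0.237, 0.003], [0.001, 0.008, -1.0]]
ft_force: [0.2, 0.2, -0.3]
finger_gap: 0.0009
```

```bash
python3 snap.py 6 scene top
```

```text
6.2667 [0.47105732 0.33970544 0.23488208] [ 0.19529317  0.16031847 -0.33066739]
```

View pics/scene6c.png

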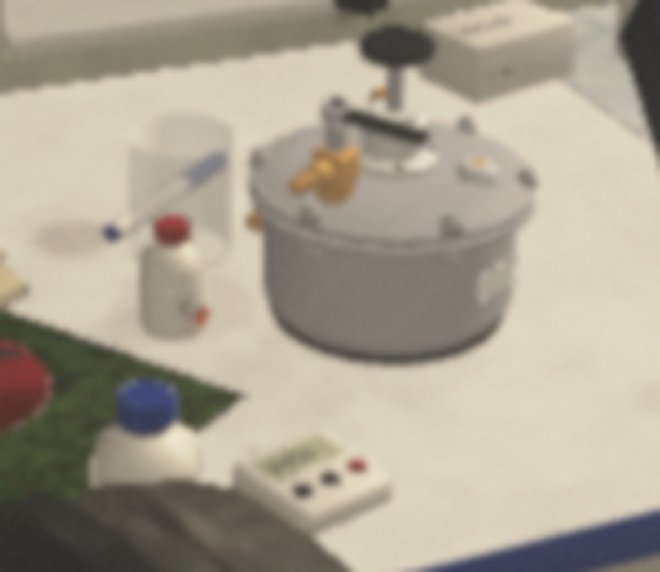

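View pics/top6c.png

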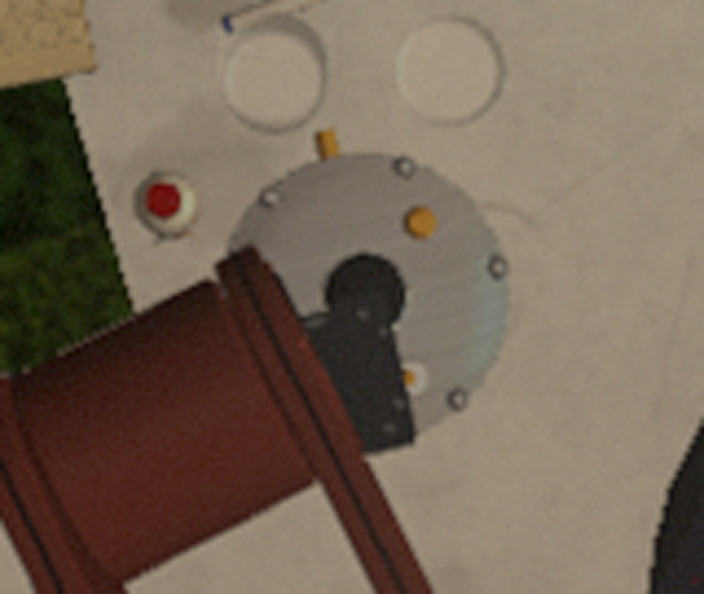

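```bash
python3 - <<'E'
from h import *
c=lambda x,y:np.array([250+(x+.5)/4.4-.5,180+(y+.5)/4.4-.5])
a=plane("scene",c(337,103),.152);b=plane("scene",c(427,134),.147)
print(a,b,np.hypot(*(b-a)[:2]),np.degrees(np.arctan2(*(b-a)[1::-1])),proj("scene",[.5245,.262,.175]))
E
```

```text
[0.51647566 0.3164773  0.152     ] [0.46336393 0.29682139 0.147     ] 0.0566322399630689 -159.6911915420828 [341.15509655 188.40277264]
```

Call:
arm_command(
  rows=[
    [-1, 2.5, -3.5, 0, 0],
    [-1, 5.5, -7.7, 0, 0],
    [-1, 5.5, -7.7, 0, 0],
    [-1, 5.5, -7.7, -2, 0],
    [-1, 5.5, -7.7, -3.6, 0],
    [-1, 5.5, -7.7, -3.6, 0],
    [-1, 5.5, -7.7, -3.6, 0],
  ],
)

```text
clock: 6.95
tool_pos: [0.5222, 0.2607, 0.192]
orientation: [[-0.237, 0.972, -0.005], [0.972, 0.237, -0.002], [-0.001, -0.005, -1.0]]
ft_force: [0.3, 0.3, 0.8]
finger_gap: 0.0008
```

```bash
python3 snap.py 7 scene
```

```text
6.95 [0.52216334 0.26070172 0.19196761] [0.26564764 0.27401287 0.83690222]
```

View pics/scene7c.png

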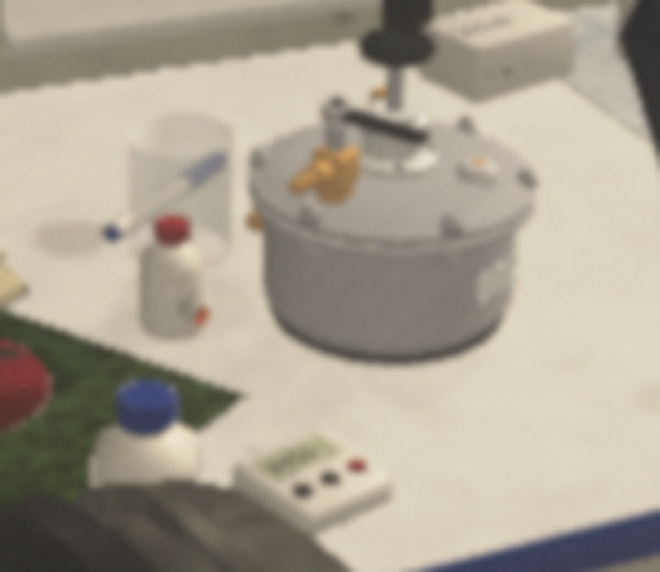

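Call:
arm_command(
  rows=[
    [-1, 0.3, 0.3, 0, 0],
    [-1, 0.3, 0.3, -0.5, 0],
    [-1, 0.3, 0.3, -1, 0],
    [-1, 0.3, 0.3, -1.5, 0],
    [-1, 0.3, 0.3, -2, 0],
    [-1, 0.3, 0.3, -2, 0],
    [-1, 0.3, 0.3, -2, 0],
  ],
)

```text
clock: 7.58
tool_pos: [0.5274, 0.2648, 0.1753]
orientation: [[-0.237, 0.971, 0.002], [0.971, 0.237, 0.001], [0.001, 0.002, -1.0]]
ft_force: [-0.7, 1.3, 6.1]
finger_gap: 0.0006
```

Call:
arm_command(
  rows=[
    [-1, 0, 0, -0.6, 0],
    [-1, 0, 0, -1.2, 0],
    [-1, 0, 0, -1.7, 0],
    [-1, 0, 0, -2, 0],
    [-1, 0, 0, -2.2, 0],
    [-1, 0, 0, -2.2, 0],
    [-1, 0, 0, -2.2, 0],
  ],
)

```text
clock: 8.17
tool_pos: [0.5276, 0.2648, 0.1546]
orientation: [[-0.237, 0.971, 0.002], [0.972, 0.237, 0.001], [0.001, 0.002, -1.0]]
ft_force: [-1.8, -0.5, 10.4]
finger_gap: 0.0004
```

```bash
python3 snap.py 8 scene
```

```text
8.1667 [0.52757582 0.26484122 0.15457468] [-1.8297898  -0.54016686 10.37636746]
```

View pics/scene8c.png

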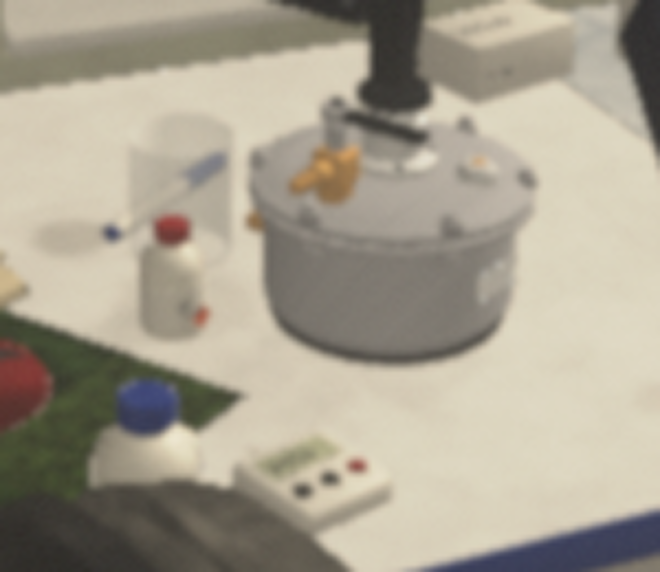

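Call:
arm_command(
  rows=[
    [-1, 0, 0, -0.15, 0],
    [-1, 0, 0, -0.3, 0],
    [-1, 0, 0, -0.3, 0],
    [-1, 0, 0, -0.3, 0],
  ],
)

```text
clock: 8.55
tool_pos: [0.5276, 0.2649, 0.1531]
orientation: [[-0.237, 0.971, 0.003], [0.971, 0.237, 0.001], [0.0, 0.003, -1.0]]
ft_force: [-6.1, -1.4, 19.5]
finger_gap: 0.0006
```

Call:
arm_command(
  rows=[
    [-1, 0, 0, 2, 0],
    [-1, 0, 0, 4, 0],
    [-1, 0, 0, 4.2, 0],
    [-1, 0, 0, 4.2, 0],
    [-1, 0, 0, 3.2, 0],
    [-1, 0, 0, 2.2, 0],
    [-1, 0, 0, 1.2, 0],
    [-1, 0, 0, 0.4, 0],
    [-1, 0, 0, 0, 0],
    [-1, 0, 0, 0, 0],
  ],
)

```text
clock: 9.38
tool_pos: [0.5278, 0.2646, 0.153]
orientation: [[-0.237, 0.971, 0.003], [0.971, 0.237, 0.001], [-0.0, 0.003, -1.0]]
ft_force: [-8.9, -3.0, 30.2]
finger_gap: 0.0007
```

```bash
python3 snap.py 9 scene
```

```text
9.3833 [0.5278412  0.26462201 0.15296021] [-8.87010776 -2.97056224 30.17237771]
```

View pics/scene9c.png

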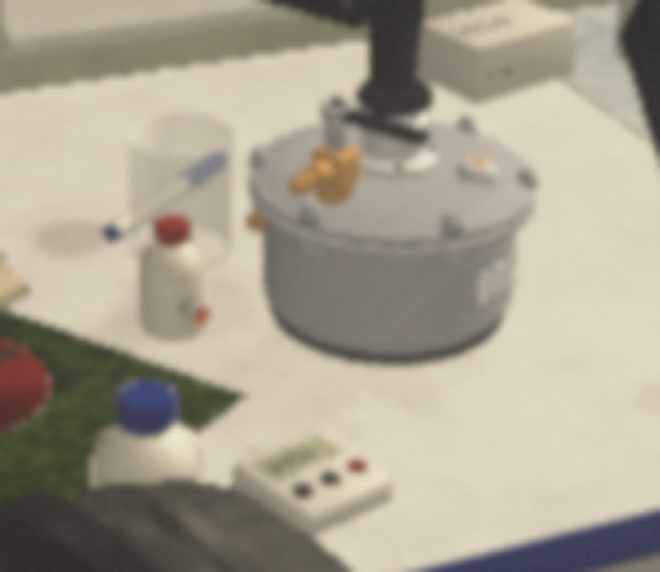

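Call:
arm_command(
  rows=[
    [-1, 0, 0, 2, 0],
    [-1, 0, 0, 4, 0],
    [-1, 0, 0, 4.2, 0],
    [-1, 0, 0, 4.2, 0],
    [-1, 0, 0, 3.2, 0],
    [-1, 0, 0, 2.2, 0],
    [-1, 0, 0, 1.2, 0],
    [-1, 0, 0, 0.4, 0],
    [-1, 0, 0, 0.1, 0],
    [-1, 0, 0, 0.1, 0],
    [-1, 0, 0, 2, 0],
    [-1, 0, 0, 4, 0],
    [-1, 0, 0, 4.2, 0],
    [-1, 0, 0, 4.2, 0],
    [-1, 0, 0, 3.2, 0],
    [-1, 0, 0, 2.2, 0],
    [-1, 0, 0, 1.2, 0],
    [-1, 0, 0, 0.4, 0],
    [-1, 0, 0, 0.1, 0],
    [-1, 0, 0, 0.1, 0],
  ],
)

```text
clock: 11.1
tool_pos: [0.527, 0.2643, 0.153]
orientation: [[-0.237, 0.971, 0.0], [0.971, 0.237, -0.0], [-0.0, 0.0, -1.0]]
ft_force: [-10.3, -4.2, 31.9]
finger_gap: 0.0004
```

```bash
python3 snap.py 10 scene
```

```text
11.1 [0.52696173 0.26431495 0.15296391] [-10.29498111  -4.21817564  31.90264468]
```

View pics/scene10c.png

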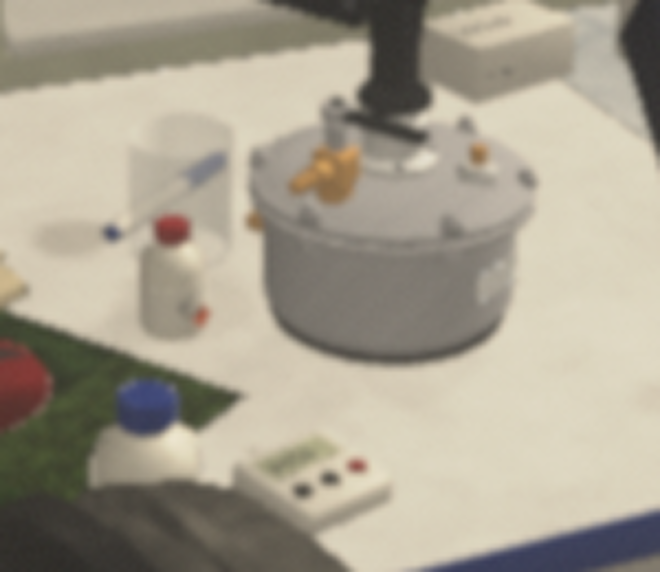

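Pin is rising, at crop (480,153). Two more strokes.

Call:
arm_command(
  rows=[
    [-1, 0, 0, 2, 0],
    [-1, 0, 0, 4, 0],
    [-1, 0, 0, 4.1, 0],
    [-1, 0, 0, 4.1, 0],
    [-1, 0, 0, 3.1, 0],
    [-1, 0, 0, 2.1, 0],
    [-1, 0, 0, 1.2, 0],
    [-1, 0, 0, 0.4, 0],
    [-1, 0, 0, 0.1, 0],
    [-1, 0, 0, 0.1, 0],
    [-1, 0, 0, 2, 0],
    [-1, 0, 0, 4, 0],
    [-1, 0, 0, 4.1, 0],
    [-1, 0, 0, 4.1, 0],
    [-1, 0, 0, 3.1, 0],
    [-1, 0, 0, 2.1, 0],
    [-1, 0, 0, 1.2, 0],
    [-1, 0, 0, 0.4, 0],
    [-1, 0, 0, 0.1, 0],
    [-1, 0, 0, 0.1, 0],
  ],
)

```text
clock: 12.82
tool_pos: [0.5268, 0.2643, 0.153]
orientation: [[-0.237, 0.971, 0.0], [0.971, 0.237, -0.0], [-0.0, -0.0, -1.0]]
ft_force: [-8.1, -3.6, 25.9]
finger_gap: 0.0003
```

```bash
python3 snap.py 11 scene
```

```text
12.8167 [0.52682306 0.26427581 0.15301609] [-8.10152915 -3.57634338 25.86191751]
```

View pics/scene11c.png

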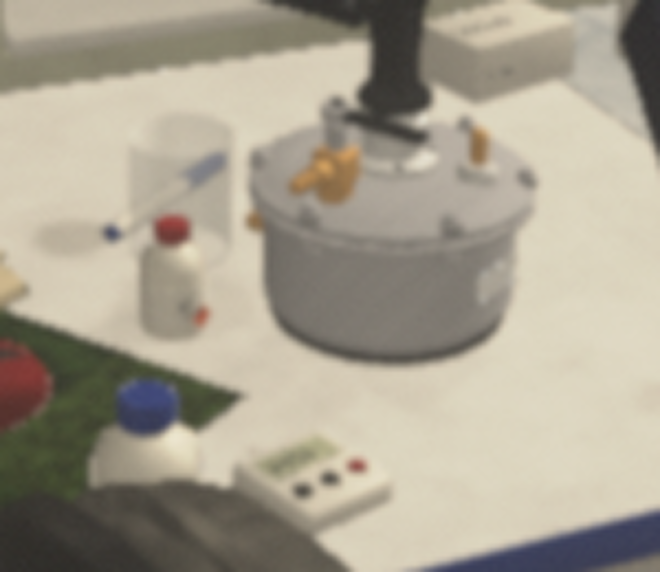

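Call:
arm_command(
  rows=[
    [-1, 0, 0, 2, 0],
    [-1, 0, 0, 4, 0],
    [-1, 0, 0, 4, 0],
    [-1, 0, 0, 4, 0],
    [-1, 0, 0, 3, 0],
    [-1, 0, 0, 2, 0],
    [-1, 0, 0, 1.2, 0],
    [-1, 0, 0, 0.4, 0],
    [-1, 0, 0, 0, 0],
    [-1, 0, 0, 0, 0],
    [-1, 0, 0, 2, 0],
    [-1, 0, 0, 4, 0],
    [-1, 0, 0, 4, 0],
    [-1, 0, 0, 4, 0],
    [-1, 0, 0, 3, 0],
    [-1, 0, 0, 2, 0],
    [-1, 0, 0, 1.2, 0],
    [-1, 0, 0, 0.4, 0],
    [-1, 0, 0, 0, 0],
    [-1, 0, 0, 0, 0],
  ],
)

```text
clock: 14.53
tool_pos: [0.5268, 0.2643, 0.153]
orientation: [[-0.237, 0.971, -0.0], [0.971, 0.237, -0.0], [-0.0, -0.0, -1.0]]
ft_force: [-8.5, -2.6, 26.7]
finger_gap: 0.0002
```

Call:
arm_command(
  rows=[
    [-1, 0, 0, 2, 0],
    [-1, 0, 0, 4, 0],
    [-1, 0, 0, 4, 0],
    [-1, 0, 0, 4, 0],
    [-1, 0, 0, 3, 0],
    [-1, 0, 0, 2, 0],
    [-1, 0, 0, 1.2, 0],
    [-1, 0, 0, 0.4, 0],
    [-1, 0, 0, 0, 0],
    [-1, 0, 0, 0, 0],
    [-1, 0, 0, 2, 0],
    [-1, 0, 0, 4, 0],
    [-1, 0, 0, 8, 0],
    [-1, 0, 0, 12, 0],
    [-1, 0, 0, 15, 0],
    [-1, 0, 0, 15, 0],
    [-1, 0, 0, 15, 0],
  ],
)

```text
clock: 15.95
tool_pos: [0.5272, 0.2644, 0.3007]
orientation: [[-0.237, 0.972, 0.0], [0.972, 0.237, 0.0], [0.0, 0.0, -1.0]]
ft_force: [-0.4, -0.1, -0.5]
finger_gap: 0.0001
```

```bash
python3 snap.py 12 scene; python3 - <<'E'
from h import *
k=lambda P:(proj("scene",P)-[250,180]+.5)*4.4
for z in (.1065,.123,.1265): print(z,k([.4843,.2341,z]))
E
```

```text
15.95 [0.52717562 0.2643503  0.30072138] [-0.42380306 -0.13574034 -0.47912654]
0.1065 [481.74347227 160.30374255]
0.123 [483.16670135 134.06922363]
0.1265 [483.47046879 128.46984924]
```

View pics/scene12c.png

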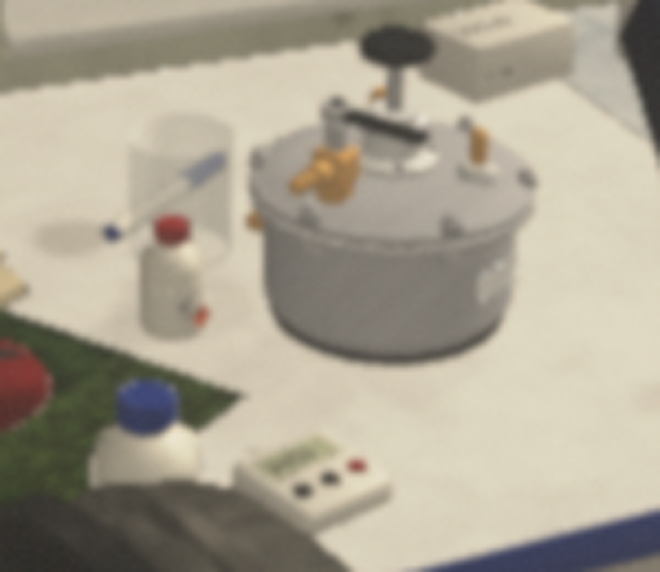

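```bash
python3 - <<'E'
from h import *
a=cv2.imread("pics/scene1.png");b=cv2.imread("pics/scene12.png");c=cv2.imread("pics/scene11.png")
def pin(i):
    h=cv2.cvtColor(i,cv2.COLOR_BGR2HSV)[205:225,350:366]
    y,x=np.nonzero((h[:,:,1]>90)&(h[:,:,0]<25)); return y.min()+205,y.max()+205,len(y)
print(pin(a),pin(c),pin(b))
# shift of tank body, base and plate
f=lambda i:cv2.cvtColor(i,cv2.COLOR_BGR2GRAY)[225:262,300:375].astype(np.float32)
print(cv2.phaseCorrelate(f(a),f(b)))
print(bot.sense()['ft_force']); bot.close_job()
E
```

```text
Traceback (most recent call last):
ValueError: zero-size array to reduction operation minimum which has no identity
```

```bash
python3 - <<'E'
from h import *
a=cv2.imread("pics/scene1.png");b=cv2.imread("pics/scene12.png");c=cv2.imread("pics/scene11.png")
def pin(i):
    h=cv2.cvtColor(i,cv2.COLOR_BGR2HSV)[203:225,350:368]
    y,x=np.nonzero((h[:,:,1]>70)&(h[:,:,0]<30)); return (y.min()+203,y.max()+203,len(y)) if len(y) else None
print(pin(a),pin(c),pin(b))
f=lambda i:cv2.cvtColor(i,cv2.COLOR_BGR2GRAY)[225:262,300:375].astype(np.float32)
print(cv2.phaseCorrelate(f(a),f(b)))
print(bot.sense()['ft_force']); bot.close_job()
E
```

```text
(np.int64(216), np.int64(216), 2) (np.int64(209), np.int64(216), 30) (np.int64(209), np.int64(216), 30)
((0.5015267605054348, -0.02931058156703159), 0.9858558238347371)
[-0.10775834 -0.28233839 -1.7023743 ]
the job is handed in; nothing more can be done
```

```bash
python3 - <<'E'
import cv2,numpy as np
f=lambda n:cv2.cvtColor(cv2.imread(n),cv2.COLOR_BGR2GRAY)[225:261,300:372].astype(np.float32)
a,b=f("pics/scene1.png"),f("pics/scene12.png")
print(cv2.phaseCorrelate(a,a),cv2.phaseCorrelate(a,b))
E
```

```text
((0.0, 0.0), 1.0) ((-0.07036895342464078, -0.0376883946361346), 0.9820043404161194)
```

I shut the vent, pumped the reservoir until the pin stood fully out, and handed the job in at about 16 s with the knob up and the gripper clear. No verdict is reported.

- **Vent:** I pushed the lever round with the shut fingertips until the force rose to about 11 N with no further movement, which I took as the stop. The picture afterwards puts it at about 200°, against 194° expected. I put the 6° down to pixel error at that range and relied on the stop force.
- **Pump:** I gave one slow stroke and seven quicker ones. Every stroke after which I read the arm ended on the hard stop, pressing at 20–32 N. There was also up to about 10 N sideways.
- **Pin:** Its top moved from pixel row 216 to 209, which matches the row expected for fully out. It did not change over the last three strokes.
- **Surroundings:** The reservoir moved less than 0.1 pixel (about 0.2 mm) in the scene camera. A first check gave 0.5 pixel; repeating it with an even-sized crop gave the smaller figure. Of the things around it, those in the close-up pictures look unmoved. I did not measure them, and I took no top view at the end.

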